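Shut and pin the undercarriage bonding jig

ROBOT

A 6-joint arm with a two-finger parallel gripper is mounted at the origin on the work surface. World frame = base frame: x ahead of the robot, y to its left, z up, the work surface at z = 0. Lengths are in m, angles in rad, forces in N, time in s.
With the tool pointing down it reaches from about 0.3 to 0.875 m from the base axis. Payload 6.4 kg.
Tool frame: the origin (TCP) lies between the finger pads; the fingertips stand 25 mm ahead of it and the grasp point (between the pads) lies 6 mm ahead of it (ctrl.finger_overhang is the distance from the TCP to the fingertips, in m); x points along the fingers, z is the direction in which the jaws open and shut, and the axes are right-handed (so a half turn about x gives the same grasp; the last joint's range is limited). The gripper opens to 85 mm and grips with 20 to 120 N. Pads are 22 mm wide; open, the fingers measure 114 mm over their backs; the gripper's body (76 mm by 85 mm) begins 54 mm behind the grasp point. The pads swing forward as they close: fully open they stand 13 mm farther back than shut.
Start: joints at [0.96, 0.181, 1.607, -0, 1.354, -0.206], TCP at [0.226, 0.529, 0.256] pointing down, gripper open.
Joint ranges: [-2.99, 2.99], [-0.89, 2.07], [0.3, 2.58], [-1.14, 4.28], [0, 2.63], [-3.12, 3.12]. Speed limits (rad/s): [2.57, 2.57, 3.01, 3.14, 3.14, 3.14].

INTERFACE

Orientations are given as a unit quaternion [w, x, y, z].
In Python, from bench import ctrl gives the robot as it stands.
- The arm moves only by the tool jog_arm, never from a script. Its argument "commands" is one flat list of numbers, 7 for each row, row after row: the shift along the tool's x, y, z as a fraction of full scale, then the turn, a rotation vector about the tool's x, y, z as a fraction of full scale, then the gripper's target within -1 to 1 (fully open at 1, half-way at 0, shut at -1). A call has 1 to 10 rows; each row is the pose to reach, as a shift and turn from the pose commanded when the call began, along the tool's axes at that moment, turning the shorter way round; what a row does not reach only later rows make up. Full scale, the value 1, is 0.2 m for a shift and 2 pi rad for a turn. A row lasts 1/8 s, in which the tool goes at most 62.5 mm and 10.7 degrees, less where a joint would pass 70% of its speed; a pose out of reach is approached as far as the arm can. A call with a number of a shift or a turn outside -1 to 1 is refused whole. A call with a gripper value outside its range is refused whole. The fingers move at their own pace and stop on an object; the grip force is fixed at half the most. Time passes only in rows, so rows that repeat a pose let the fingers close. It gives the time, the measured TCP pose, the force and the opening at its end, in the units of the state.
- ctrl.get_obs(): the state, without advancing time (a new reading comes with each control period).
- ctrl.camera(name): name is "scene" or "side" or "wrist"; returns a dict with "frame" (480x640x3 uint8, red, green, blue), "K" (3x3 intrinsics, pixels), "rvec" (rotation vector, rad) and "tvec" (3), from world to camera coordinates, as OpenCV has them; the wrist camera has in their place "tool_from_camera" (4x4, takes a point from camera to tool coordinates, whose origin is the TCP and whose axes are the tool frame's). Camera axes: x right, y down, z forward; pixel columns grow to the right and rows downward; lengths in m; the calibration is good to about 2 mm. The wrist camera is an equidistant fisheye: a pixel r from the principal point sees the ray r / f radians off the axis. A picture is of the moment at which its call begins: read the wrist's pose just before it. There is no depth.
- ctrl.hand_in(): hands the job in, once; it reports no verdict.
The state is a dict: "time_s": time; "q": joint angles; "dq": joint speeds; "joint_efforts": joint torques, N m; "eef_pos": TCP position; "eef_rot": TCP orientation; "wrist_force": force on the tool from outside, world axes, zero at the start; "torque": the same for the moment, N m; "opening": opening from 0.0 (shut) to 1.0 (fully open).
Only numpy, scipy, OpenCV 4.12 (cv2) and the standard library are available. Lean on these libraries where they do the work, as an engineer would, in place of code of your own. Each camera call takes 0.05 s, during which the arm holds its last target.

TASK

Swing the lid of the plywood clamshell jig shut over the glued undercarriage leg, then take the longest of the three steel pins from the rack and push it down through the lid's hole into the hole of the lower half until its flange sits on the lid. Finish while still holding the pin by its handle and pushing it down firmly (about 10 N), so that the two halves stay pressed shut: do not let go. Leave the two shorter pins in the rack and do not disturb the other things on the bench.

Things in the scene. Friction and masses are not known exactly. Their poses are not given: they have to be found in the camera images.
- jig: Plywood clamshell jig, fixed to the bench. Lower half 170 (x) x 150 (y) x 45 high; a white round undercarriage leg, 190 long along y, lies in its groove. Origin: centre of underside, at bench level. +x points away from the hinge; the hinge line runs along y at x = -85, z = 45. Pin hole right through at x = +55, y = 0.
- lid (a joint): Angle of the jig's upper half (plywood lid, 0.3 kg), rad: 0 = shut, positive = opened upward; starts at 0.75 to 1.2. Plate 170 long from the hinge line, 150 wide, 26 thick (shut: underside 45, outer face 71 above bench), plus a tab 12 thick, 50 wide, 26 long at its free end's middle. Friction hinge (0.36 N m): stays where left; 2 to 5 N near the free end moves it.
- lid_hole (a point): Centre of the mouth of the pin hole in the lid's outer face, 140 from the hinge line, on the lid's middle line; hole 14 in diameter, going through the lid with a 2 chamfer. z axis = lid's outward normal. With the lid shut it stands right over the jig_hole.
- jig_hole (a point): Centre of the mouth of the pin hole in the lower half's upper face, 45 above the bench; the hole is 14 in diameter and goes through down to the bench.
- rack: Wooden pin rack, fixed to the bench: block 56 (x) x 170 (y) x 40 high with three holes in a row along its y (-55, 0, +55 from the middle), 30 deep, in each of which one steel pin stands upright. Origin: centre of the underside.
- pin_grip (a point): Long pin (its handle stands highest of the three), in any of the rack's holes: the point to take its handle at. z along its axis, up. Shank 12 in diameter, 64 long, last 8 tapered; flange 26 in diameter, 6 thick; round handle 18 in diameter, 36 long. Point: on the axis, 24 above the flange's upper face, 12 below the handle's top, 94 above the tip. 0.1 kg.
- pin_tip (a point): The lower end of the long pin's shank, on its axis. With the pin home (flange on the shut lid) it is 7 above the bench.
- pin_mid_grip (a point): The middle-length pin: as the long pin but its shank is 44 long; same point on its handle. Too short; stays in the rack.
- pin_short_grip (a point): The shortest pin: as the long pin but its shank is 30 long; same point on its handle. Too short; stays in the rack.
- glue: Small white glue bottle, 32 diameter, 85 high, standing; origin under it. Bystander.
- driver: Screwdriver, 190 long, lying on the bench; origin under its middle, along its x. Bystander.
- filler: Can, 84 diameter, 115 high; origin under it. Bystander.
- wheel: Black model wheel lying flat, 72 diameter, 26 high; origin under it. Bystander.
- sander: Cork sanding block 75 x 42 x 30; origin under it. Bystander.
- spinner: Aluminium spinner cone, 64 diameter, 61 high, standing on its base; origin under it. Bystander.
- ply: Plywood offcut 100 x 70 x 12; origin under it. Bystander.
Mind the look-alikes: they are no part of the job. What is shaped like the part that bears pin_grip but turquoise or yellow is not meant.

How it is judged:
On the way, in this order (a step that is already met when the one before it is completed fails the run):
1. the lid is shut (within 0.05 rad) while the long pin is still out of the jig (value of joint lid below 0.05 rad and distance between pin_tip and jig_hole above 0.04 m), for 0.2 s.
2. with the lid shut, the long pin's tip has passed through the lid into the lower half's hole (value of joint lid below 0.05 rad and z of pin_tip in the frame of jig below 0.036 m and horizontal distance between pin_tip and jig_hole below 0.005 m), for 0.1 s.
At the end, for the whole second after the job is handed in: Lid shut (within 0.02 rad); long pin upright (0.06 rad) in both holes (tip within 4 mm of the hole axis, under 11.5 mm above the bench; 7 when home); the fingers hold its handle (over 2 N, grasp within 22 mm of pin_grip); its flange presses the lid with over 4 N (value of joint lid below 0.02 rad and horizontal distance between pin_tip and jig_hole below 0.004 m and z of pin_tip in the frame of jig below 0.0115 m and angle between pin_grip's own z axis and vertical below 0.06 rad and contact force between pin and lid above 4 N and contact force between the fingers and pin above 2 N and distance between the grasp point and pin_grip below 0.022 m); the arm keeps its last pose, push and grip.
It fails at once if a shorter pin leaves its hole (moved over 20 mm) (distance of any of pin_mid_grip, pin_short_grip from where it was at the start of the episode above 0.02 m).
It fails at once if a bystander is moved over 25 mm (distance of any of glue, driver, filler, wheel, sander, spinner, ply from where it was at the start of the episode above 0.025 m).
It also fails if it takes over 48 s, if anything falls off the work surface, if the arm or the gripper's body presses on something with over 40 N, if the wrist force passes 120 N, or if a joint passes its speed limit or range.

## Working session

There is one attempt and no reset: what is moved stays moved. The work goes in short steps, Python scripts to look and compute and a tool call to move; the robot and the scene stay as the last step left them, time stands still between calls to the robot, and variables do not carry over. Pictures are saved under pics/ and viewed, and the job is handed in when it is done.

Besides the shell and the picture viewer there is one more tool, called in YAML: its name, and indented under it one key for each argument. jog_arm: Moves the arm, as the interface text tells. Its arguments: {"type":"object","properties":{"commands":{"type":"array","items":{"type":"number"}}},"required":["commands"]}

```bash
ls; mkdir -p pics; cat > h.py <<'E'
import numpy as np, cv2
from scipy.spatial.transform import Rotation as R
from bench import ctrl
def cam(n):
    return ctrl.camera(n)
def save(c,name): cv2.imwrite('pics/'+name,cv2.cvtColor(c['frame'],cv2.COLOR_RGB2BGR))
def ray(c,uv):
    Rm=cv2.Rodrigues(np.array(c['rvec'],float))[0]; t=np.array(c['tvec'],float).ravel()
    d=np.linalg.inv(c['K'])@np.array([uv[0],uv[1],1.0]); return -Rm.T@t, Rm.T@d/np.linalg.norm(d)
def onz(c,uv,z):
    o,d=ray(c,uv); return o+d*(z-o[2])/d[2]
def tri(rs):
    A=0;b=0
    for o,d in rs:
        P=np.eye(3)-np.outer(d,d);A=A+P;b=b+P@o
    x=np.linalg.solve(A,b); return x,[np.linalg.norm((np.eye(3)-np.outer(d,d))@(x-o)) for o,d in rs]
def proj(c,p):
    return cv2.projectPoints(np.array(p,float).reshape(-1,3),np.array(c['rvec'],float),np.array(c['tvec'],float),np.array(c['K'],float),None)[0].reshape(-1,2)
E
python3 - <<'E'
from h import *
import pickle
o=ctrl.get_obs(); print(o)
for n in ['scene','side','wrist']:
    c=cam(n); save(c,n+'0.png'); pickle.dump(c,open(n+'0.pkl','wb')); print(n,{k:v for k,v in c.items() if k!='frame'})
    if n!='wrist': print(ray(c,(320,240)))
E
```

```text
pics
{'time_s': 0.0, 'q': array([ 9.59704347e-01,  1.81560371e-01,  1.60801330e+00,  1.66672126e-05,
        1.35379163e+00, -2.06302813e-01]), 'dq': array([ 0.00043083, -0.00200624, -0.00057395, -0.00056937,  0.00213748,
       -0.00037094]), 'joint_efforts': array([ 1.60077390e-03, -4.44884348e+01, -3.51328218e+01, -1.76208491e-04,
        9.31419258e-03,  3.87803163e-05]), 'eef_pos': array([0.22613139, 0.52811318, 0.25537068]), 'eef_rot': array([ 0.5897174 , -0.38951019,  0.59088719,  0.3890598 ]), 'wrist_force': array([-0.49934984,  0.08430206, -0.71240317]), 'torque': array([-0.01798462,  0.05084602, -0.05490367]), 'opening': 0.9999600398047277}
scene {'K': array([[454.0726071 ,   0.        , 321.16759782],
       [  0.        , 454.0726071 , 246.75538424],
       [  0.        ,   0.        ,   1.        ]]), 'rvec': array([ 1.12532369,  2.47532781, -0.86310467]), 'tvec': array([ 0.37485856, -0.25277183,  1.47752845])}
(array([1.10322222, 0.44053386, 0.9880959 ]), array([-0.48779577, -0.4113936 , -0.76994194]))
side {'K': array([[473.34135387,   0.        , 324.51551461],
       [  0.        , 473.34135387, 244.31982521],
       [  0.        ,   0.        ,   1.        ]]), 'rvec': array([ 2.10929825, -0.49217628,  0.28565721]), 'tvec': array([-0.52464083,  0.2152921 ,  0.97267739])}
(array([ 0.14669291, -0.85157932,  0.72179904]), array([ 0.37670765,  0.75150736, -0.54159768]))
wrist {'K': array([[371.64829954,   0.        , 315.25501221],
       [  0.        , 371.64829954, 242.71475658],
       [  0.        ,   0.        ,   1.        ]]), 'tool_from_camera': array([[ 4.22932444e-04, -3.28575488e-01,  9.44477617e-01,
        -1.18498072e-01],
       [-7.16289518e-04, -9.44477559e-01, -3.28575147e-01,
         8.49348324e-02],
       [ 9.99999654e-01, -5.37554327e-04, -6.34805381e-04,
        -8.70630519e-04],
       [ 0.00000000e+00,  0.00000000e+00,  0.00000000e+00,
         1.00000000e+00]])}
```

View pics/scene0.png

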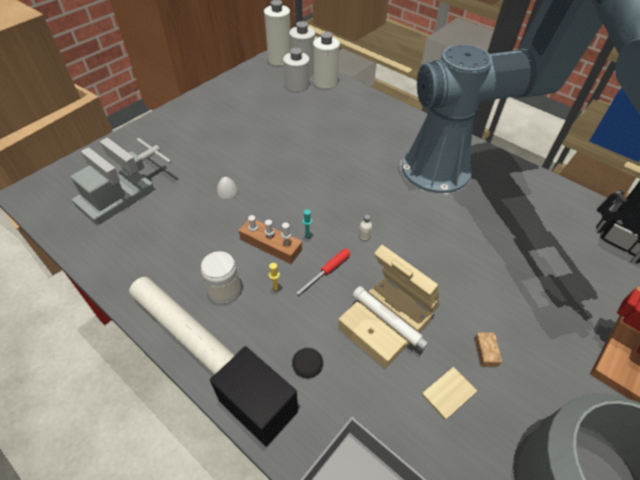

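View pics/side0.png

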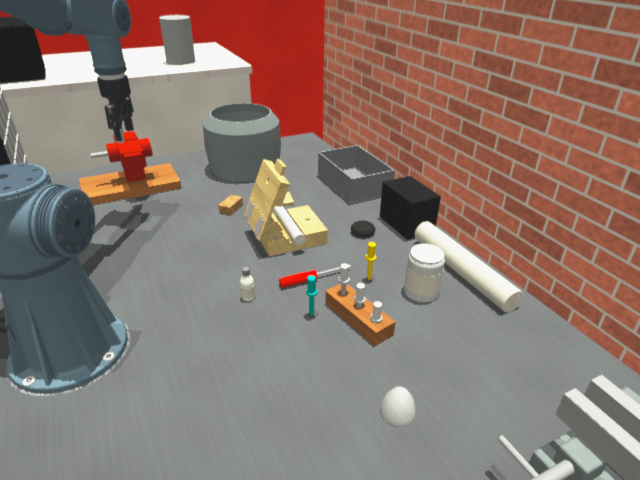

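View pics/wrist0.png

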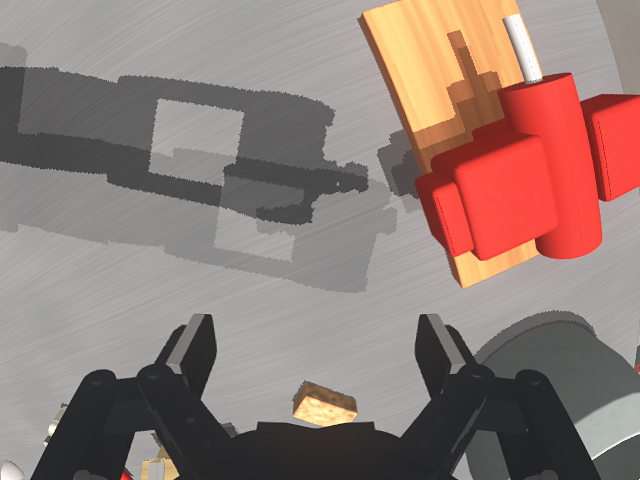

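Pins in view (scene/side pixels): rack pins at (252,220)/(377,310), (268,228)/(360,292) and (286,232)/(345,270). The look-alikes are turquoise (307,220)/(311,290) and yellow (274,272)/(371,255). I'll check close crops of the rack and the jig.

```bash
python3 - <<'E'
import cv2,numpy as np
def crop(n,x,y,w,h,s): 
    return cv2.resize(cv2.imread(f'pics/{n}0.png')[y:y+h,x:x+w],None,fx=s,fy=s,interpolation=cv2.INTER_CUBIC)
a=crop('scene',230,195,80,75,5);b=crop('side',310,250,80,75,5)
cv2.imwrite('pics/c_rack.png',np.hstack([a,b]))
a=crop('scene',330,235,120,140,4);cv2.imwrite('pics/c_jigs.png',a)
b=crop('side',230,145,110,120,5);cv2.imwrite('pics/c_jigd.png',b)
E
```

```text
(no output)
```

View pics/c_rack.png

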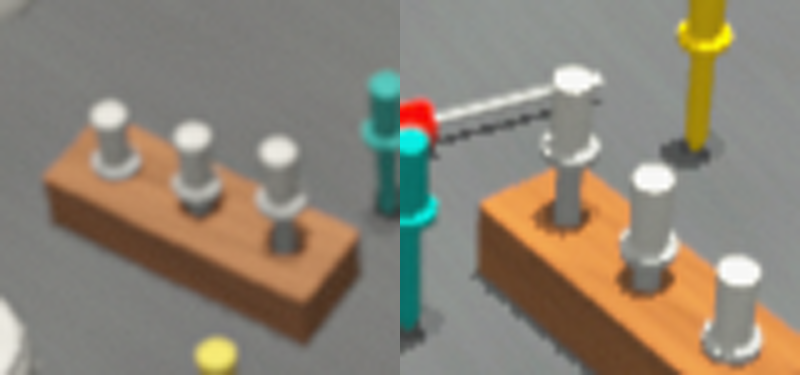

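View pics/c_jigs.png

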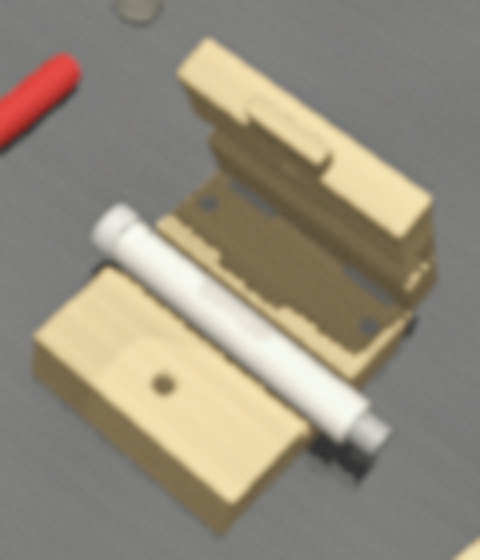

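View pics/c_jigd.png

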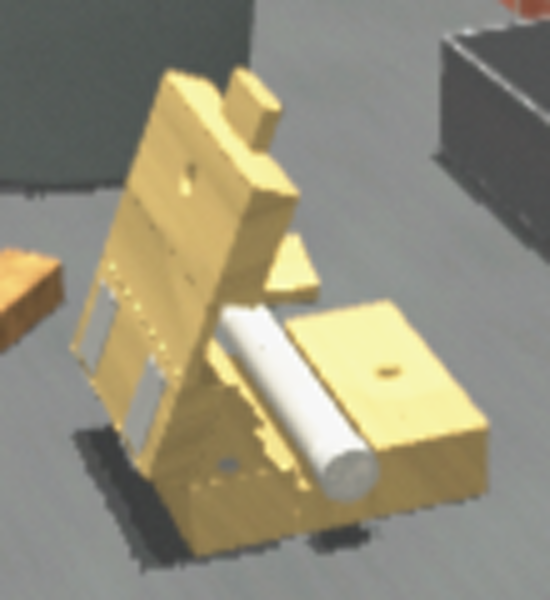

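```bash
python3 - <<'E'
from h import *
import pickle
S=pickle.load(open('scene0.pkl','rb'));D=pickle.load(open('side0.pkl','rb'))
s=lambda x,y:(330+x/4-.375,235+y/4-.375); d=lambda x,y:(230+x/5-.4,145+y/5-.4)
def both(n,a,b,z):
    print(n,tri([ray(S,a),ray(D,b)]),'z',onz(S,a,z),onz(D,b,z))
rs=lambda x,y:(230+x/5-.4,195+y/5-.4); rd=lambda x,y:(310+(x-400)/5-.4,250+y/5-.4)
both('longtop',rs(278,151),rd(573,81),.116)
both('midtop',rs(192,136),rd(653,178),.096)
both('shorttop',rs(108,116),rd(739,271),.082)
both('jhole',s(163,384),d(388,372),.045)
a=onz(S,s(36,340),.045);b=onz(S,s(225,497),.045);print('front edge scene',a,b,np.linalg.norm(a-b))
a2=onz(D,d(490,430),.045);b2=onz(D,d(390,302),.045);print('front edge side',a2,b2,np.linalg.norm(a2-b2))
both('front corner nearer rack',s(36,340),d(490,430),.045)
# lid hole outer face in side; lid outer far corners side: (172,72) (243,197 outer), free edge
both('lidcornerA(rack side, inner/free)',s(180,72),d(298,195),.2)
both('lid corner outer',s(210,38),d(243,197),.2)
for n,p in dict(hole=d(188,180),outfar=d(172,72),outnear=d(245,190)).items(): print(n,p)
for n,a,z in [('glue',(365,222),.08),('turqtop',(308,212),.13),('yeltop',(274,266),.13),('driver',(335,265),.02),('ply',(450,392),.012),('wheel',(307,362),.026),('sander',(488,348),.03),('filler',(219,262),.115),('spinner',(227,190),.03)]: print(n,onz(S,a,z).round(3))
E
```

```text
longtop (array([ 0.57067028, -0.12585028,  0.11498121]), [np.float64(0.000278059121416165), np.float64(0.00027805912141636827)]) z [ 0.57153712 -0.12532699  0.116     ] [ 0.56975717 -0.1268691   0.116     ]
midtop (array([ 0.5811659 , -0.17945205,  0.09568389]), [np.float64(0.00039226847632021914), np.float64(0.0003922684763201353)]) z [ 0.58168325 -0.17944341  0.096     ] [ 0.5806476 -0.1795342  0.096    ]
shorttop (array([ 0.59219775, -0.23334933,  0.08125543]), [np.float64(0.0006967733268674757), np.float64(0.0006967733268672118)]) z [ 0.59318309 -0.23320194  0.082     ] [ 0.59112552 -0.23364698  0.082     ]
jhole (array([0.63418324, 0.2032965 , 0.04381593]), [np.float64(7.423352431960987e-05), np.float64(7.423352431975117e-05)]) z [0.63484041 0.20355894 0.045     ] [0.6332865  0.20152437 0.045     ]
front edge scene [0.6611082  0.12958192 0.045     ] [0.66838928 0.27196025 0.045     ] 0.1425643878446232
front edge side [0.65707158 0.12104332 0.045     ] [0.66923803 0.27588954 0.045     ] 0.15532345876423595
front corner nearer rack (array([0.65978775, 0.12780273, 0.04073661]), [n
[... 204 characters left out ...]
39, 0.20206842]), [np.float64(0.0004045264886403545), np.float64(0.00040452648864033853)]) z [0.55137886 0.13357051 0.2       ] [0.55506971 0.13767112 0.2       ]
lid corner outer (array([0.52500455, 0.13437063, 0.20639147]), [np.float64(0.00041867781778594557), np.float64(0.00041867781778598466)]) z [0.52072461 0.13172027 0.2       ] [0.52948408 0.14711718 0.2       ]
hole (267.20000000000005, 180.6)
outfar (264.0, 159.0)
outnear (278.6, 182.6)
glue [0.4   0.005 0.08 ]
turqtop [ 0.509 -0.103  0.13 ]
yeltop [ 0.691 -0.047  0.13 ]
driver [0.529 0.009 0.02 ]
ply [0.624 0.418 0.012]
wheel [0.783 0.139 0.026]
sander [0.484 0.431 0.03 ]
filler [ 0.762 -0.162  0.115]
spinner [ 0.534 -0.408  0.03 ]
```

The chosen pin is the rack pin nearest the jig, at scene (285.6,225) / side (344.6,266). Its handle stands highest, and triangulation puts its top at z≈115 mm, against 96 and 81 for the other two. It is steel grey, not turquoise or yellow. The lid is at about 1.18 rad.

```bash
cat >> h.py <<'E'
def q2R(q): return R.from_quat([q[1],q[2],q[3],q[0]])
def goalR(deg,flip=False):
    a=np.radians(deg); z=np.array([np.cos(a),np.sin(a),0]); x=np.array([0,0,-1.]); y=np.cross(z,x)
    return R.from_matrix(np.c_[x,y,z])
def plan(p,Rg=None,cmd=None):
    o=ctrl.get_obs(); R0=q2R(o['eef_rot']); p0=o['eef_pos']
    sh=R0.inv().apply(np.array(p)-p0)/.2
    rv=np.zeros(3) if Rg is None else (R0.inv()*Rg).as_rotvec()/(2*np.pi)
    print('shift',sh.round(4),'turn',rv.round(4),'deg',np.degrees(np.linalg.norm(rv)*2*np.pi).round(1))
def st():
    o=ctrl.get_obs(); m=q2R(o['eef_rot']).as_matrix()
    print('t',round(o['time_s'],2),'p',o['eef_pos'].round(4),'F',np.round(o['wrist_force'],1),'T',np.round(o['torque'],2),'open',round(o['opening'],3),'x',m[:,0].round(3),'z',m[:,2].round(3),'q',o['q'].round(2))
E
python3 - <<'E'
from h import *
st(); print(ctrl.finger_overhang)
plan([.455,.21,.28],goalR(90)); plan([.455,.21,.28],goalR(-90))
E
```

```text
t 0.15 p [0.2262 0.5282 0.2556] F [-0.5 -0.   0.4] T [ 0.04  0.03 -0.02] open 0.999 x [-0.001 -0.001 -1.   ] z [ 0.394  0.919 -0.001] q [ 0.96  0.18  1.61 -0.    1.35 -0.21]
0.025
shift [-0.1211 -1.678  -1.0122] turn [-0.0644 -0.0002 -0.0001] deg 23.2
shift [-0.1211 -1.678  -1.0122] turn [ 4.356e-01 -1.000e-04  3.000e-04] deg 156.8
```

jog_arm:
  commands: [-0.12,-1,-0.6,-0.0644,0,0,-1,-0.12,-1,-0.6,-0.0644,0,0,-1,-0.12,-1,-0.6,-0.0644,0,0,-1,-0.12,-1,-0.6,-0.0644,0,0,-1,-0.12,-1,-0.6,-0.0644,0,0,-1]

```text
time_s: 0.78
eef_pos: [0.3653, 0.3368, 0.2807]
eef_rot: [0.502, -0.499, 0.501, 0.498]
wrist_force: [0.4, 0.6, 0.1]
opening: 0.001
```

```bash
python3 - <<'E'
from h import *
st(); plan([.46,.21,.21],goalR(90))
E
```

```text
t 0.78 p [0.3653 0.3368 0.2807] F [0.4 0.6 0.1] T [0.05 0.   0.03] open 0.001 x [ 0.001 -0.    -1.   ] z [ 0.006  1.    -0.   ] q [ 0.51 -0.02  1.77 -0.    1.39 -1.06]
shift [ 0.3544 -0.4767 -0.6312] turn [-0.001  -0.      0.0002] deg 0.4
```

jog_arm:
  commands: [0.1,-0.44,-0.63,0,0,0,-1,0.35,-0.44,-0.63,0,0,0,-1,0.35,-0.44,-0.63,0,0,0,-1,0.35,-0.44,-0.63,0,0,0,-1,0.35,-0.44,-0.63,0,0,0,-1]

```text
time_s: 1.4
eef_pos: [0.4506, 0.2145, 0.2104]
eef_rot: [0.5, -0.5, 0.5, 0.5]
wrist_force: [-1.0, 0.6, 0.2]
opening: -0.001
```

```bash
python3 - <<'E'
from h import *
st()
for n in ['scene','side']:
    c=cam(n); save(c,n+'1.png')
a=cv2.imread('pics/scene1.png')[200:380,300:480]; b=cv2.imread('pics/side1.png')[110:290,200:380]
cv2.imwrite('pics/c1.png',cv2.resize(np.hstack([a,b]),None,fx=2.2,fy=2.2))
E
```

```text
t 1.4 p [0.4506 0.2145 0.2104] F [-1.   0.6  0.2] T [0.03 0.04 0.  ] open -0.001 x [-0.001  0.001 -1.   ] z [-0.     1.     0.001] q [ 0.21  0.06  1.84  0.    1.24 -1.37]
```

View pics/c1.png

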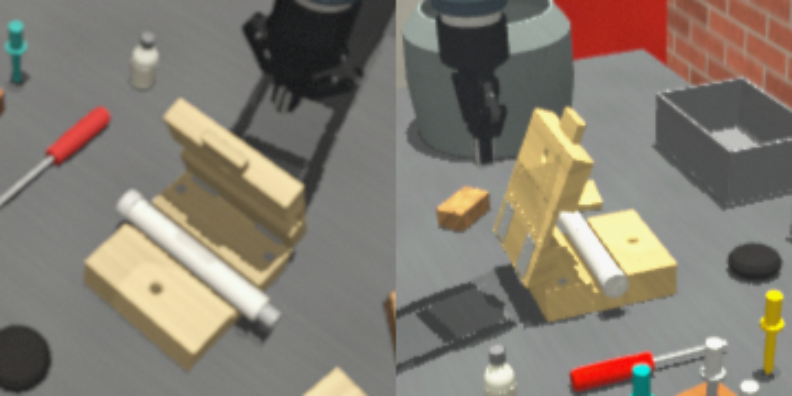

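jog_arm:
  commands: [0,-0.2,0,0,0,0,-1,0,-0.3,0,0,0,0,-1,0,-0.38,0,0,0,0,-1,0,-0.46,0,0,0,0,-1,0.05,-0.54,0,0,0,0,-1,0.1,-0.62,0,0,0,0,-1,0.16,-0.69,0,0,0,0,-1,0.23,-0.76,0,0,0,0,-1]

```text
time_s: 2.5
eef_pos: [0.6034, 0.2151, 0.1654]
eef_rot: [-0.5, 0.501, -0.499, -0.5]
wrist_force: [-1.8, 0.1, 1.1]
opening: -0.0
```

```bash
python3 - <<'E'
from h import *
st()
for n in ['scene','side']:
    c=cam(n); save(c,n+'2.png')
a=cv2.imread('pics/scene2.png')[200:380,300:480]; b=cv2.imread('pics/side2.png')[110:290,200:380]
cv2.imwrite('pics/c2.png',cv2.resize(np.hstack([a,b]),None,fx=2.2,fy=2.2))
E
```

```text
t 2.5 p [0.6034 0.2151 0.1654] F [-1.8  0.1  1.1] T [-0.07  0.24  0.01] open -0.0 x [ 0.002  0.    -1.   ] z [-0.002  1.     0.   ] q [ 0.16  0.41  1.51 -0.    1.22 -1.42]
```

View pics/c2.png

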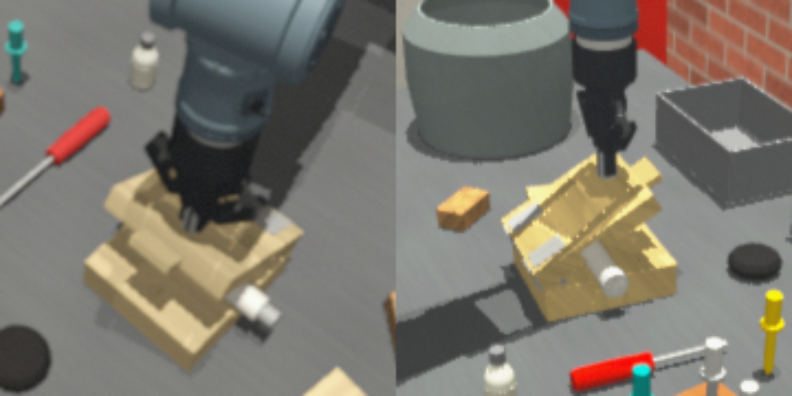

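jog_arm:
  commands: [0.09,-0.05,0,0,0,0,-1,0.17,-0.09,0,0,0,0,-1,0.24,-0.11,0,0,0,0,-1,0.3,-0.12,0,0,0,0,-1,0.345,-0.12,0,0,0,0,-1,0.355,-0.12,0,0,0,0,-1,0.355,-0.12,0,0,0,0,-1]

```text
time_s: 3.48
eef_pos: [0.6269, 0.2135, 0.0959]
eef_rot: [0.5, -0.5, 0.5, 0.5]
wrist_force: [-7.9, -2.6, 16.8]
opening: -0.002
```

```bash
python3 - <<'E'
from h import *
st()
E
```

```text
t 3.48 p [0.6269 0.2135 0.0959] F [-7.9 -2.6 16.8] T [-0.32  1.39 -0.04] open -0.002 x [-0. -0. -1.] z [-0.  1. -0.] q [ 0.15  0.54  1.48 -0.    1.12 -1.42]
```

jog_arm:
  commands: [0,0,0,0,0,0,-1,0,0,0,0,0,0,-1,-0.3,0,0,0,0,0,-1,-0.6,0,0,0,0,0,0,-0.7,0.2,-0.8,0.13,0,0,0,-0.7,0.2,-0.8,0.13,0,0,0,-0.7,0.2,-0.8,0.13,0,0,0,-0.7,0.2,-0.8,0.13,0,0,0,-0.7,0.2,-0.8,0.13,0,0,0,-0.7,0.2,-0.8,0.13,0,0,0]

```text
time_s: 4.72
eef_pos: [0.5866, 0.0534, 0.233]
eef_rot: [0.657, -0.26, 0.658, 0.261]
wrist_force: [-0.7, 0.1, -0.2]
opening: 0.501
```

```bash
python3 - <<'E'
from h import *
import pickle
st()
for n in ['scene','side','wrist']:
    c=cam(n); save(c,n+'3.png'); pickle.dump(c,open(n+'3.pkl','wb'))
a=cv2.imread('pics/scene3.png')[250:380,320:450]; b=cv2.imread('pics/side3.png')[140:270,235:365]
cv2.imwrite('pics/c3.png',cv2.resize(np.hstack([a,b]),None,fx=3,fy=3,interpolation=cv2.INTER_CUBIC))
plan([.5707,-.126,.2],goalR(40))
E
```

```text
t 4.72 p [0.5866 0.0534 0.233 ] F [-0.7  0.1 -0.2] T [0.05 0.01 0.04] open 0.501 x [-0.001  0.    -1.   ] z [ 0.729  0.685 -0.   ] q [-0.11  0.23  1.59  0.    1.32 -0.86]
shift [ 0.1652 -0.5989 -0.6743] turn [ 0.0091 -0.0001 -0.0001] deg 3.3
```

View pics/c3.png

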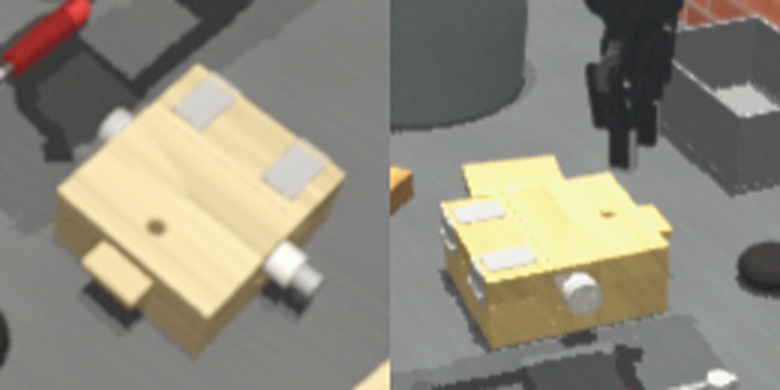

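View pics/wrist3.png

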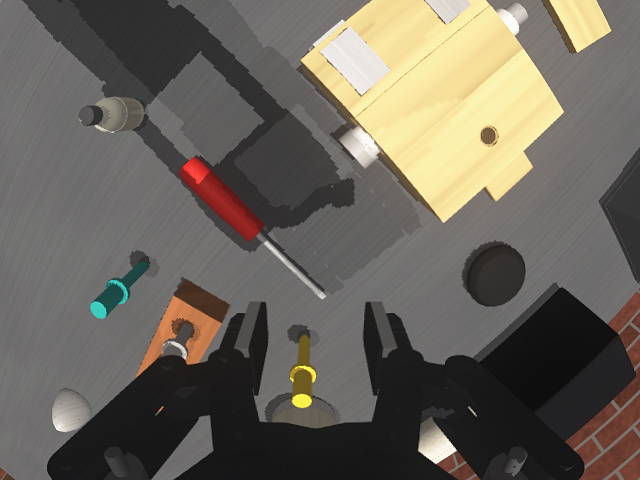

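The lid is flat shut, with its hole at scene (372,325), side (307,211) and wrist (489,135). Next I locate the hole from the three views.

```bash
cat >> h.py <<'E'
def wray(c,uv,p,Rm):
    K=c['K']; v=np.array([(uv[0]-K[0,2])/K[0,0],(uv[1]-K[1,2])/K[1,1]]); r=np.linalg.norm(v)
    d=np.array([*(v/r*np.sin(r)),np.cos(r)]); T=np.array(c['tool_from_camera'])
    return p+Rm.apply(T[:3,3]), Rm.apply(T[:3,:3]@d)
def rz(r,z): o,d=r; return o+d*(z-o[2])/d[2]
E
python3 - <<'E'
from h import *
import pickle
S,D,W=[pickle.load(open(n+'3.pkl','rb')) for n in('scene','side','wrist')]
def cen(c,x,y,w=9):
    g=cv2.cvtColor(c['frame'],cv2.COLOR_RGB2GRAY)[y-w:y+w+1,x-w:x+w+1].astype(float)
    wt=np.clip(np.median(g)*.8-g,0,None); yy,xx=np.mgrid[-w:w+1,-w:w+1]
    return x+(wt*xx).sum()/wt.sum(), y+(wt*yy).sum()/wt.sum()
o=ctrl.get_obs();p=o['eef_pos'];Rm=q2R(o['eef_rot'])
a=cen(S,372,325,6);b=cen(D,307,211,5);w=cen(W,489,135,12);print(a,b,w)
rs=[ray(S,a),ray(D,b),wray(W,w,p,Rm)]
for r in rs: print(rz(r,.071))
print(tri(rs), tri(rs[:2]))
E
```

```text
(np.float64(371.5940959409594), np.float64(325.39950799507994)) (np.float64(307.01559020044544), np.float64(211.0)) (np.float64(488.0905869688724), np.float64(135.4757348324014))
[0.63525718 0.20416602 0.071     ]
[0.63287557 0.20154036 0.071     ]
[0.63342492 0.20442103 0.071     ]
(array([0.63418756, 0.20430453, 0.0694281 ]), [np.float64(0.0006058943493063246), np.float64(0.0001303552763868203), np.float64(0.0006322375800429865)]) (array([0.63421247, 0.2038721 , 0.06940954]), [np.float64(0.000248663616350605), np.float64(0.00024866361635046024)])
```

jog_arm:
  commands: [0,-0.6,-0.67,0,0,0,0,0,-0.6,-0.67,0,0,0,0,0,-0.6,-0.67,0,0,0,0,0,-0.6,-0.67,0,0,0,0,0,-0.6,-0.67,0,0,0,0]

```text
time_s: 5.5
eef_pos: [0.5713, -0.1253, 0.2331]
eef_rot: [0.657, -0.26, 0.658, 0.261]
wrist_force: [0.2, -0.2, -0.4]
opening: 0.5
```

```bash
python3 - <<'E'
from h import *
import pickle
st()
for n in ['scene','side','wrist']:
    c=cam(n); save(c,n+'4.png'); pickle.dump(c,open(n+'4.pkl','wb'))
a=cv2.imread('pics/scene4.png')[150:300,200:350]; b=cv2.imread('pics/side4.png')[220:370,280:430]
cv2.imwrite('pics/c4.png',cv2.resize(np.hstack([a,b]),None,fx=2.6,fy=2.6,interpolation=cv2.INTER_CUBIC))
E
```

```text
t 5.5 p [ 0.5713 -0.1253  0.2331] F [ 0.2 -0.2 -0.4] T [-0.03  0.02  0.04] open 0.5 x [-0.     0.001 -1.   ] z [0.729 0.684 0.   ] q [-0.42  0.22  1.6   0.    1.31 -1.17]
```

View pics/c4.png

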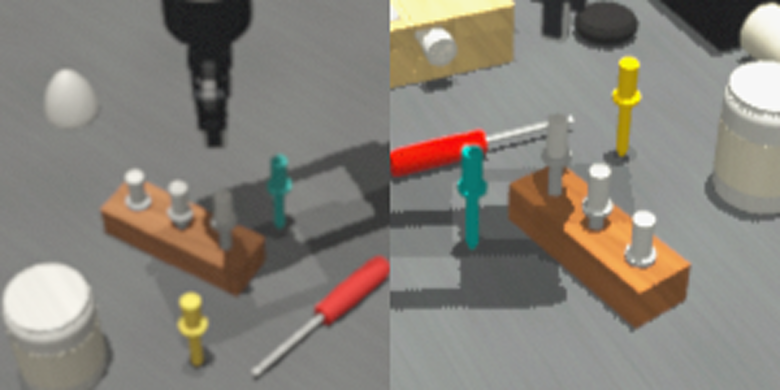

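View pics/wrist4.png

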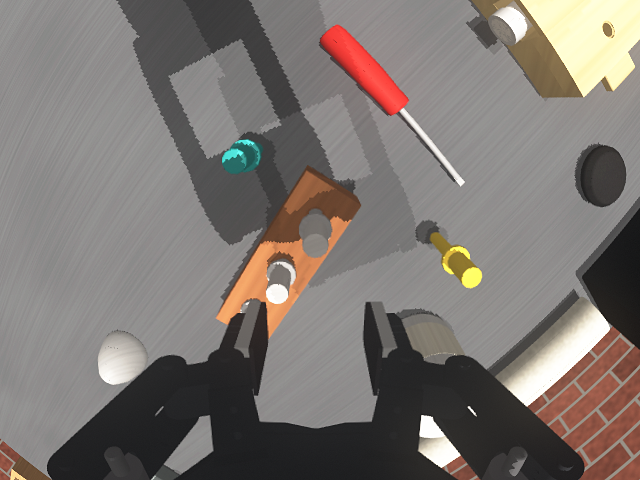

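```bash
python3 - <<'E'
from h import *
import pickle
W=pickle.load(open('wrist4.pkl','rb'));o=ctrl.get_obs();p=o['eef_pos'];Rm=q2R(o['eef_rot'])
cv2.imwrite('pics/c5.png',cv2.resize(cv2.cvtColor(W['frame'],6+0 if False else cv2.COLOR_RGB2BGR)[190:310,250:370],None,fx=5,fy=5,interpolation=cv2.INTER_CUBIC))
r=wray(W,(315.3,243),p,Rm);print(rz(r,.115),rz(r,.116))
plan([.5708,-.1262,.111],goalR(43))
E
```

```text
[ 0.56946839 -0.12335898  0.115     ] [ 0.56922946 -0.12310536  0.116     ]
shift [ 0.611  -0.005  -0.0097] turn [ 0.0009  0.     -0.0001] deg 0.3
```

View pics/c5.png

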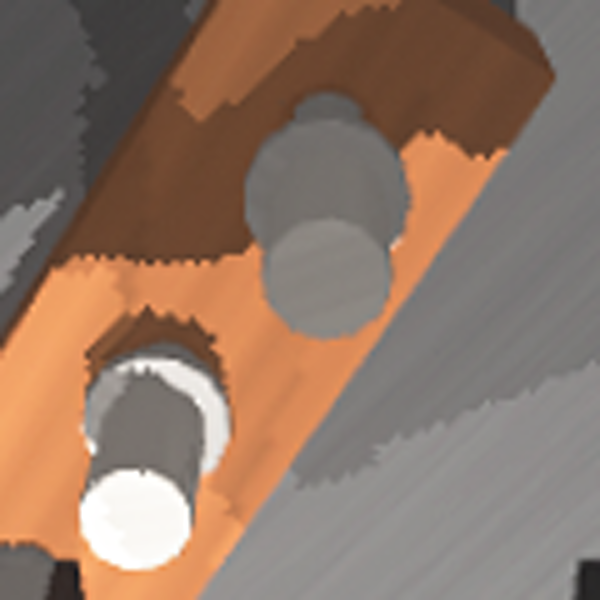

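jog_arm:
  commands: [0.2,0,-0.005,0,0,0,0,0.4,0,-0.005,0,0,0,0,0.61,0,-0.005,0,0,0,0,0.61,0,-0.005,0,0,0,0,0.61,0,-0.005,0,0,0,0]

```text
time_s: 6.28
eef_pos: [0.5717, -0.1261, 0.1129]
eef_rot: [0.658, -0.261, 0.657, 0.26]
wrist_force: [1.0, -0.4, 0.7]
opening: 0.505
```

```bash
python3 - <<'E'
from h import *
st()
c=cam('wrist'); save(c,'wrist6.png')
a=c['frame'][200:400,200:440]
b=cam('side')['frame'][230:350,290:434]
cv2.imwrite('pics/c6.png',cv2.cvtColor(np.hstack([cv2.resize(a,(400,333)),cv2.resize(b,(400,333))]),cv2.COLOR_RGB2BGR))
E
```

```text
t 6.28 p [ 0.5717 -0.1261  0.1129] F [ 1.  -0.4  0.7] T [ 0.02 -0.    0.  ] open 0.505 x [ 0.002 -0.001 -1.   ] z [0.728 0.685 0.001] q [-0.42  0.37  1.69  0.    1.08 -1.17]
```

View pics/c6.png

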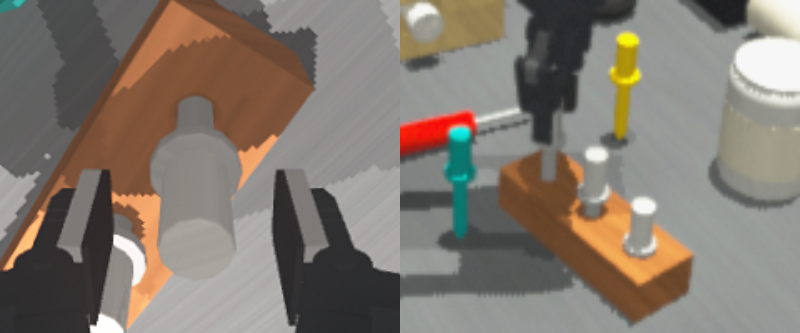

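The long pin's handle is centred between the pads. Closing now.

jog_arm:
  commands: [0,0,0,0,0,0,-0.4,0,0,0,0,0,0,-1,0,0,0,0,0,0,-1,0,0,0,0,0,0,-1,0,0,0,0,0,0,-1,0,0,0,0,0,0,-1]

```text
time_s: 7.12
eef_pos: [0.5718, -0.1268, 0.1128]
eef_rot: [0.658, -0.261, 0.657, 0.26]
wrist_force: [0.3, 2.0, 6.5]
opening: 0.187
```

```bash
python3 - <<'E'
from h import *
st()
c=cam('wrist'); save(c,'wrist7.png')
E
```

```text
t 7.12 p [ 0.5718 -0.1268  0.1128] F [0.3 2.  6.5] T [ 0.27 -0.14 -0.02] open 0.187 x [ 0.003 -0.001 -1.   ] z [0.729 0.684 0.002] q [-0.42  0.37  1.69  0.    1.08 -1.17]
```

View pics/wrist7.png

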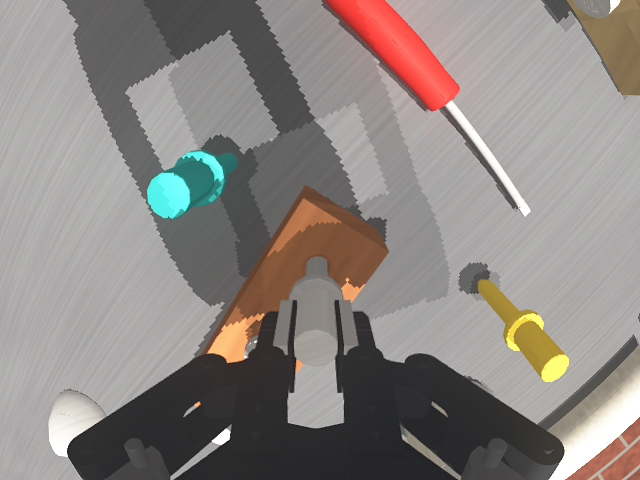

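jog_arm:
  commands: [-0.07,0,0,0,0,0,-1,-0.14,0,0,0,0,0,-1,-0.22,0,0,0,0,0,-1,-0.38,0,0,0,0,0,-1,-0.55,0,0,0,0,0,-1,-0.55,0,0,0,0,0,-1]

```text
time_s: 7.92
eef_pos: [0.5723, -0.1273, 0.2255]
eef_rot: [0.659, -0.262, 0.656, 0.258]
wrist_force: [-0.9, 0.1, -0.8]
opening: 0.191
```

```bash
python3 - <<'E'
from h import *
st()
for n in ['scene','side','wrist']:
    c=cam(n); save(c,n+'8.png')
a=cv2.imread('pics/scene8.png')[130:280,210:360]; b=cv2.imread('pics/side8.png')[200:350,280:430]
cv2.imwrite('pics/c8.png',cv2.resize(np.hstack([a,b]),None,fx=2.6,fy=2.6,interpolation=cv2.INTER_CUBIC))
plan([.634,.204,.223],goalR(43))
E
```

```text
t 7.92 p [ 0.5723 -0.1273  0.2255] F [-0.9  0.1 -0.8] T [-0.02  0.01 -0.02] open 0.191 x [ 0.006 -0.003 -1.   ] z [0.729 0.684 0.002] q [-0.42  0.23  1.61 -0.    1.29 -1.17]
shift [-0.0127  0.9842  1.3636] turn [ 0.0005 -0.0001 -0.0003] deg 0.2
```

View pics/c8.png

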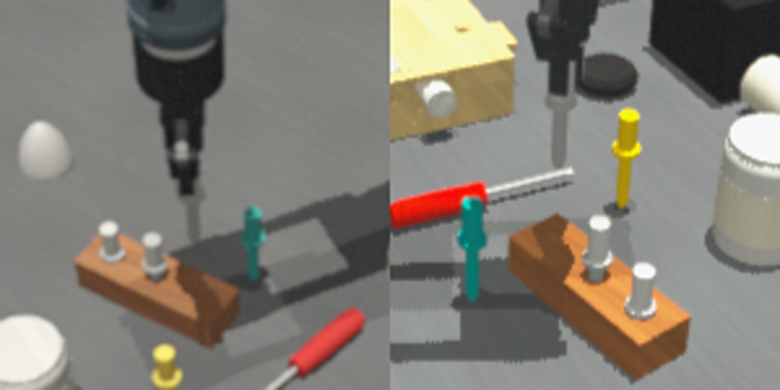

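View pics/wrist8.png

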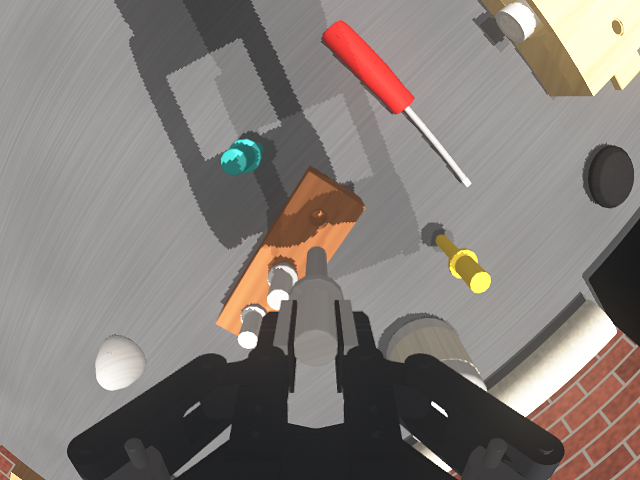

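jog_arm:
  commands: [0,0.5,0.7,0,0,0,-1,0,0.5,0.7,0,0,0,-1,0,0.5,0.7,0,0,0,-1,0,0.5,0.7,0,0,0,-1,0,0.5,0.7,0,0,0,-1]

```text
time_s: 8.7
eef_pos: [0.6035, 0.0421, 0.2198]
eef_rot: [0.656, -0.26, 0.658, 0.261]
wrist_force: [0.0, -1.1, -1.0]
opening: 0.19
```

```bash
python3 - <<'E'
from h import *
st(); plan([.634,.204,.195],goalR(43))
E
```

```text
t 8.7 p [0.6035 0.0421 0.2198] F [ 0.  -1.1 -1. ] T [ 0.02 -0.02  0.02] open 0.19 x [-0.003 -0.    -1.   ] z [ 0.729  0.685 -0.002] q [-0.13  0.28  1.56 -0.    1.3  -0.88]
shift [0.1234 0.4849 0.6658] turn [ 0.0006 -0.0003 -0.0003] deg 0.3
```

jog_arm:
  commands: [0.12,0.48,0.66,0,0,0,-1,0.12,0.48,0.66,0,0,0,-1,0.12,0.48,0.66,0,0,0,-1,0.12,0.48,0.66,0,0,0,-1,0.12,0.48,0.66,0,0,0,-1,0.12,0.48,0.66,0,0,0,-1]

```text
time_s: 9.45
eef_pos: [0.6351, 0.2006, 0.1974]
eef_rot: [0.658, -0.26, 0.658, 0.259]
wrist_force: [-0.2, 0.6, -1.8]
opening: 0.188
```

```bash
python3 - <<'E'
from h import *
import pickle
st()
for n in ['scene','side','wrist']:
    c=cam(n); save(c,n+'9.png'); pickle.dump(c,open(n+'9.pkl','wb'))
a=cv2.imread('pics/scene9.png')[265:365,330:430]; b=cv2.imread('pics/side9.png')[130:230,255:355]
cv2.imwrite('pics/c9.png',cv2.resize(np.hstack([a,b]),None,fx=4,fy=4,interpolation=cv2.INTER_CUBIC))
a=cv2.imread('pics/wrist9.png')[150:400,200:440];cv2.imwrite('pics/c9w.png',cv2.resize(a,None,fx=2.4,fy=2.4))
E
```

```text
t 9.45 p [0.6351 0.2006 0.1974] F [-0.2  0.6 -1.8] T [-0.01 -0.02 -0.07] open 0.188 x [-0. -0. -1.] z [ 0.731  0.683 -0.   ] q [ 0.13  0.43  1.41 -0.    1.3  -0.62]
```

View pics/c9.png

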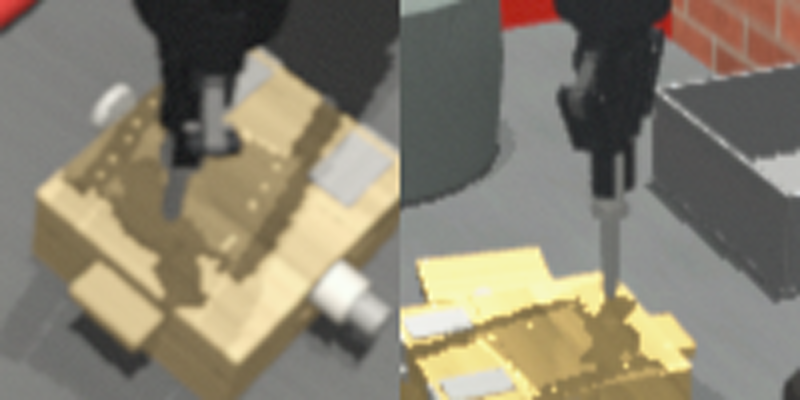

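View pics/c9w.png

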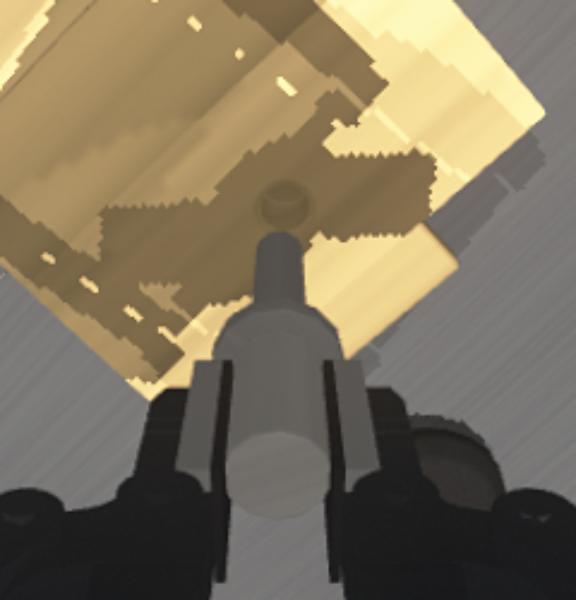

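```bash
python3 - <<'E'
from h import *
import pickle
S,D,W=[pickle.load(open(n+'9.pkl','rb')) for n in('scene','side','wrist')]
o=ctrl.get_obs();p=o['eef_pos'];Rm=q2R(o['eef_rot']);print(p)
rs=[ray(S,(372.9,318.7)),ray(D,(306.9,204.3)),wray(W,(316.5,249.5),p,Rm)]
print('tip',tri(rs),tri(rs[:2]))
for r in rs: print(rz(r,.0945))
h=wray(W,(318.3,235.6),p,Rm);print('hole wrist',rz(h,.071))
for n,c in(('scene',S),('side',D)):
    print(n,'if tip above hole',proj(c,[.6342,.2041,.0945]),'hole',proj(c,[.6342,.2041,.071]))
E
```

```text
[0.63509877 0.20132794 0.1976217 ]
tip (array([0.63246276, 0.20218616, 0.09298661]), [np.float64(0.0013692557158467519), np.float64(0.0009315094756248287), np.float64(0.0011819330861209663)]) (array([0.63169959, 0.20142627, 0.09291132]), [np.float64(0.0008601984124546006), np.float64(0.0008601984124547805)])
[0.63172511 0.20224592 0.0945    ]
[0.63097455 0.19790776 0.0945    ]
[0.63303753 0.20328219 0.0945    ]
hole wrist [0.63290744 0.20535937 0.071     ]
scene if tip above hole [[372.90220053 319.90964463]] hole [[371.84931843 325.07304471]]
side if tip above hole [[307.01269286 203.0982411 ]] hole [[307.05865019 210.49655587]]
```

jog_arm:
  commands: [0.04,0.004,0.0105,0,0,0,-1,0.08,0.004,0.0105,0,0,0,-1,0.08,0.004,0.0105,0,0,0,-1,0.08,0.004,0.0105,0,0,0,-1]

```text
time_s: 10.1
eef_pos: [0.6358, 0.2047, 0.1811]
eef_rot: [0.657, -0.26, 0.658, 0.26]
wrist_force: [-0.5, -0.4, -1.4]
opening: 0.187
```

```bash
python3 - <<'E'
from h import *
import pickle
st()
for n in ['scene','side','wrist']:
    c=cam(n); save(c,n+'10.png'); pickle.dump(c,open(n+'10.pkl','wb'))
a=cv2.imread('pics/scene10.png')[290:350,345:405]; b=cv2.imread('pics/side10.png')[170:230,277:337]
c=cv2.imread('pics/wrist10.png')[190:310,255:375]
L=cv2.INTER_CUBIC
cv2.imwrite('pics/c10.png',np.hstack([cv2.resize(a,(390,390),interpolation=L),cv2.resize(b,(390,390),interpolation=L)]))
cv2.imwrite('pics/c10w.png',cv2.resize(c,(600,600),interpolation=L))
E
```

```text
t 10.1 p [0.6358 0.2047 0.1811] F [-0.5 -0.4 -1.4] T [-0.01 -0.01 -0.03] open 0.187 x [-0. -0. -1.] z [ 0.729  0.685 -0.   ] q [ 0.13  0.45  1.42 -0.    1.27 -0.62]
```

View pics/c10.png

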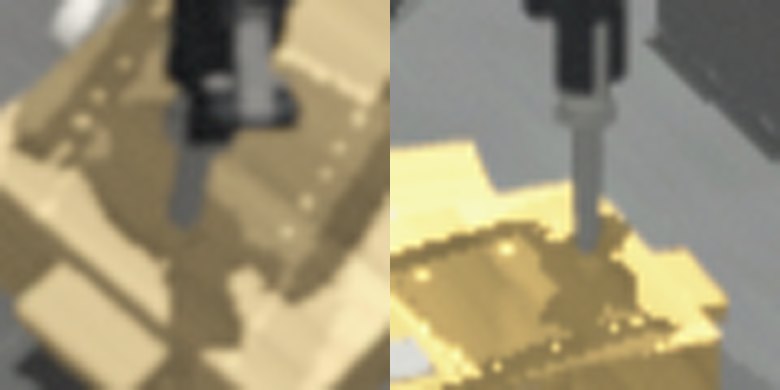

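View pics/c10w.png

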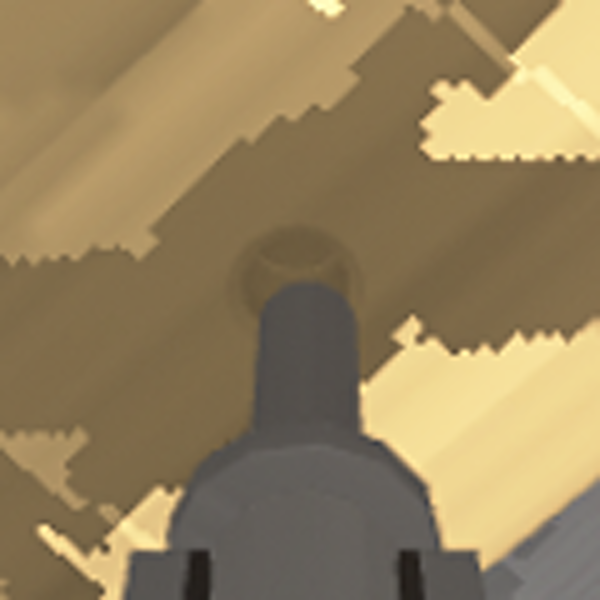

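```bash
python3 - <<'E'
from h import *
import pickle
S,D,W=[pickle.load(open(n+'10.pkl','rb')) for n in('scene','side','wrist')]
o=ctrl.get_obs();p=o['eef_pos'];Rm=q2R(o['eef_rot']);print(p)
f=lambda x,y:(255+x/5-.4,190+y/5-.4)
tl=lambda P:(Rm.inv().apply(P-p)*1000).round(2)
zt=p[2]-.1035
for n,u,z in [('tipfar',f(306,281),zt),('tipL',f(260,300),zt),('tipR',f(355,300),zt),('holefar',f(297,225),.071),('holeL',f(228,285),.071),('holeR',f(364,285),.071)]:
    print(n,tl(rz(wray(W,u,p,Rm),z)))
k=60/390
ts=(345+185*k-.4,290+222*k-.4);td=(277+(588-390)*k-.4,170+247*k-.4)
t,e=tri([ray(S,ts),ray(D,td)]);print('tip sc/sd',t,e)
print(ts,proj(S,[.6342,.2041,zt]),td,proj(D,[.6342,.2041,zt]))
E
```

```text
[0.6360226  0.20475529 0.18161366]
tipfar [103.5    5.23  -0.64]
tipL [103.5    2.67  -6.5 ]
tipR [103.5    2.66   5.6 ]
holefar [110.61  10.4   -1.79]
holeL [110.61   2.14 -10.86]
holeR [110.62   2.13   6.97]
tip sc/sd [0.63454347 0.20603899 0.07941531] [np.float64(0.0005891969610040857), np.float64(0.0005891969610041511)]
(373.0615384615385, 323.75384615384615) [[372.16408271 323.52942084]] (307.0615384615385, 207.6) [[307.04483301 208.27223522]]
```

jog_arm:
  commands: [0,-0.002,-0.007,0,0,0,-1,0.02,-0.002,-0.007,0,0,0,-1,0.04,-0.002,-0.007,0,0,0,-1,0.06,-0.002,-0.007,0,0,0,-1,0.08,-0.002,-0.007,0,0,0,-1,0.08,-0.002,-0.007,0,0,0,-1]

```text
time_s: 11.0
eef_pos: [0.6348, 0.2034, 0.1647]
eef_rot: [0.657, -0.26, 0.658, 0.26]
wrist_force: [0.5, -0.5, -1.5]
opening: 0.185
```

```bash
python3 - <<'E'
from h import *
st()
c=cam('wrist'); save(c,'wrist11.png')
c=cv2.imread('pics/wrist11.png')[190:310,255:375]
cv2.imwrite('pics/c11w.png',cv2.resize(c,(600,600),interpolation=cv2.INTER_CUBIC))
E
```

```text
t 11.0 p [0.6348 0.2034 0.1647] F [ 0.5 -0.5 -1.5] T [0.07 0.02 0.  ] open 0.185 x [-0.001 -0.    -1.   ] z [ 0.729  0.684 -0.001] q [ 0.13  0.47  1.43 -0.    1.24 -0.62]
```

View pics/c11w.png

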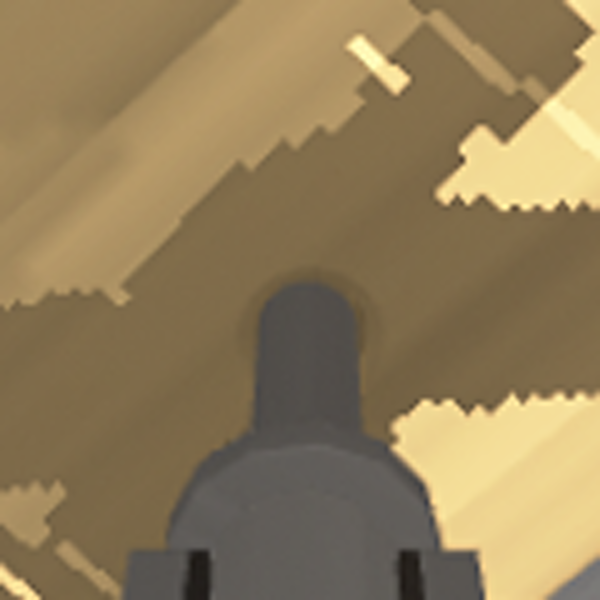

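jog_arm:
  commands: [0.02,0,0,0,0,0,-1,0.04,0,0,0,0,0,-1,0.055,0,0,0,0,0,-1,0.07,0,0,0,0,0,-1,0.07,0,0,0,0,0,-1]

```text
time_s: 11.68
eef_pos: [0.6348, 0.2034, 0.1509]
eef_rot: [0.657, -0.26, 0.658, 0.26]
wrist_force: [0.1, 0.2, -1.4]
opening: 0.192
```

```bash
python3 - <<'E'
from h import *
st()
E
```

```text
t 11.68 p [0.6348 0.2034 0.1509] F [ 0.1  0.2 -1.4] T [ 0.01 -0.01 -0.  ] open 0.192 x [-0.001 -0.    -1.   ] z [ 0.729  0.684 -0.001] q [ 0.13  0.48  1.44  0.    1.22 -0.62]
```

jog_arm:
  commands: [0.015,0,0,0,0,0,-1,0.03,0,0,0,0,0,-1,0.045,0,0,0,0,0,-1,0.06,0,0,0,0,0,-1,0.075,0,0,0,0,0,-1,0.09,0,0,0,0,0,-1,0.09,0,0,0,0,0,-1]

```text
time_s: 12.55
eef_pos: [0.6349, 0.2034, 0.1329]
eef_rot: [0.657, -0.26, 0.658, 0.26]
wrist_force: [0.2, 0.1, -1.1]
opening: 0.187
```

```bash
python3 - <<'E'
from h import *
st()
E
```

```text
t 12.55 p [0.6349 0.2034 0.1329] F [ 0.2  0.1 -1.1] T [ 0.03 -0.05  0.01] open 0.187 x [-0.001 -0.    -1.   ] z [ 0.729  0.684 -0.   ] q [ 0.13  0.5   1.45  0.    1.19 -0.62]
```

jog_arm:
  commands: [0.015,0,0,0,0,0,-1,0.03,0,0,0,0,0,-1,0.045,0,0,0,0,0,-1,0.06,0,0,0,0,0,-1,0.075,0,0,0,0,0,-1,0.09,0,0,0,0,0,-1,0.1,0,0,0,0,0,-1,0.1,0,0,0,0,0,-1]

```text
time_s: 13.55
eef_pos: [0.635, 0.2034, 0.113]
eef_rot: [0.657, -0.26, 0.658, 0.26]
wrist_force: [0.4, -0.3, -1.6]
opening: 0.189
```

```bash
python3 - <<'E'
from h import *
st()
E
```

```text
t 13.55 p [0.635  0.2034 0.113 ] F [ 0.4 -0.3 -1.6] T [ 0.02 -0.06 -0.02] open 0.189 x [-0. -0. -1.] z [ 0.729  0.684 -0.   ] q [ 0.13  0.53  1.46 -0.    1.16 -0.62]
```

jog_arm:
  commands: [0.005,0,0,0,0,0,-1,0.01,0,0,0,0,0,-1,0.015,0,0,0,0,0,-1,0.015,0,0,0,0,0,-1]

```text
time_s: 14.05
eef_pos: [0.635, 0.2034, 0.1102]
eef_rot: [0.657, -0.26, 0.658, 0.26]
wrist_force: [0.1, -0.1, -1.4]
opening: 0.191
```

```bash
python3 - <<'E'
from h import *
st()
E
```

```text
t 14.05 p [0.635  0.2034 0.1102] F [ 0.1 -0.1 -1.4] T [ 0.05  0.   -0.01] open 0.191 x [-0. -0. -1.] z [ 0.729  0.684 -0.   ] q [ 0.13  0.53  1.46 -0.    1.15 -0.62]
```

jog_arm:
  commands: [0.005,0,0,0,0,0,-1,0.01,0,0,0,0,0,-1,0.01,0,0,0,0,0,-1]

```text
time_s: 14.42
eef_pos: [0.6352, 0.2034, 0.1099]
eef_rot: [0.658, -0.26, 0.657, 0.26]
wrist_force: [-5.6, -1.3, 8.6]
opening: 0.19
```

```bash
python3 - <<'E'
from h import *
st()
a=cam('scene')['frame'][265:365,330:430];b=cam('side')['frame'][150:250,255:355]
cv2.imwrite('pics/c12.png',cv2.cvtColor(cv2.resize(np.hstack([a,b]),None,fx=4,fy=4,interpolation=cv2.INTER_CUBIC),cv2.COLOR_RGB2BGR))
E
```

```text
t 14.43 p [0.6352 0.2034 0.1099] F [-5.6 -1.3  8.6] T [-0.23  0.87 -0.01] open 0.19 x [ 0. -0. -1.] z [0.729 0.685 0.   ] q [ 0.13  0.53  1.46 -0.    1.15 -0.62]
```

View pics/c12.png

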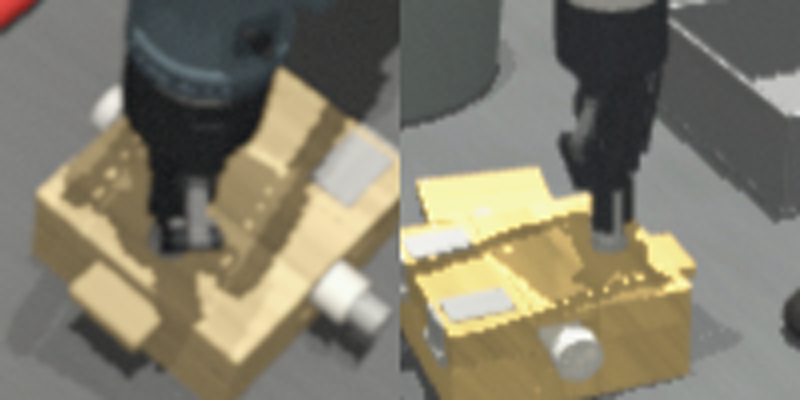

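jog_arm:
  commands: [0.001,0,0,0,0,0,-1,0.001,0,0,0,0,0,-1,0.001,0,0,0,0,0,-1,0.001,0,0,0,0,0,-1,0.001,0,0,0,0,0,-1,0.001,0,0,0,0,0,-1,0.001,0,0,0,0,0,-1,0.001,0,0,0,0,0,-1]

```text
time_s: 15.52
eef_pos: [0.6352, 0.2034, 0.1099]
eef_rot: [0.658, -0.26, 0.657, 0.26]
wrist_force: [-5.3, -1.2, 10.1]
opening: 0.187
```

```bash
python3 - <<'E'
from h import *
st()
for i in range(2):
    c=cam('wrist'); st()
save(c,'wrist13.png')
E
```

```text
t 15.53 p [0.6352 0.2034 0.1099] F [-5.3 -1.2 10.1] T [-0.17  1.01 -0.01] open 0.187 x [ 0. -0. -1.] z [0.729 0.685 0.   ] q [ 0.13  0.53  1.46 -0.    1.15 -0.62]
t 15.57 p [0.6352 0.2034 0.1099] F [-5.1 -0.1 10.3] T [-0.23  0.91  0.01] open 0.19 x [ 0. -0. -1.] z [0.729 0.685 0.   ] q [ 0.13  0.53  1.46 -0.    1.15 -0.62]
t 15.62 p [0.6353 0.2035 0.1099] F [-5.8 -1.   8.5] T [-0.21  0.98 -0.02] open 0.189 x [ 0. -0. -1.] z [0.729 0.685 0.   ] q [ 0.13  0.53  1.46 -0.    1.15 -0.62]
```

View pics/wrist13.png

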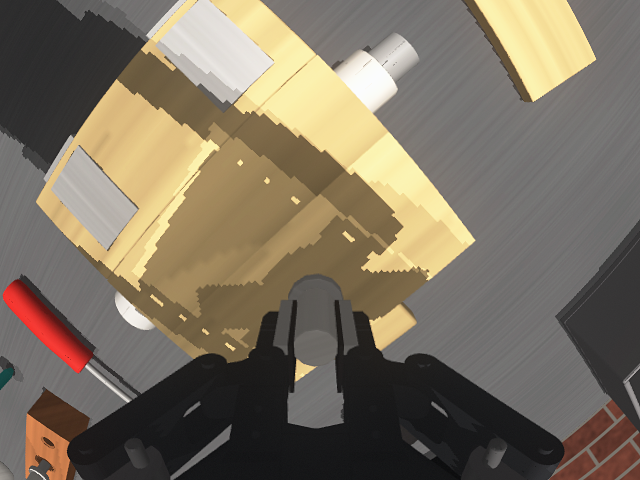

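The flange sits on the lid with a steady push of about 10 N, and the pin is still gripped and upright. Handing in.

```bash
python3 - <<'E'
from h import *
print(ctrl.hand_in()); st()
E
```

```text
the job is handed in; nothing more can be done
None
the job is handed in; nothing more can be done
```

I swung the lid shut with the closed fingertips, then took the long steel pin from its rack hole, the one nearest the jig. I pushed it through the lid into the lower half until the flange sat on the lid. The job is handed in at about 15.6 s with the pin still gripped and pushed down; the hand-in reports no verdict.

**Last checks:**
- **Push:** the wrist force was steady at 8.5–10.3 N downward. The zero offset just before contact was −1.4 N, so the real push is about 10–12 N. There is also about 5–6 N of side force along −x, which I left alone.
- **Depth:** with the flange touching, the TCP is at z = 0.110 m, which puts the tip at about 6.5–7 mm above the bench, against 7 when home.
- **Grip:** the opening is 0.19, which fits the 18 mm handle, and the grasp point is about 3 mm from `pin_grip`. The tool is vertical.
- **Scene:** after the lift, both shorter pins were still in the rack. I saw no bystander moved in any of the pictures, but I did not measure each one at the end.

**Disagreement:** the hole position differed by 1–3 mm between cameras. I settled it with a close wrist view before inserting, and the pin went in without resistance.

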